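# Clear the capper's tray and hold a culture jar home in the reader

### The arm

A 7-joint arm with a two-finger parallel gripper is mounted at the origin on the work surface. World frame = base frame: x ahead of the robot, y to its left, z up, the work surface at z = 0. Lengths are in m, angles in rad, forces in N, time in s.
With the tool pointing down it reaches from about 0.4 to 0.85 m from the base axis. Payload 10.4 kg.
Tool frame: the origin (TCP) lies midway between the tips of the shut fingers; the grasp point (between the pads) lies 19 mm behind it; z points along the fingers, y is the line along which they close (so a half turn about z gives the same grasp; the last joint's range is limited). The gripper opens to 87 mm and grips with 3 to 60 N. Pads are 19 mm wide; open, the fingers measure 117 mm over their backs; the gripper's body (75 mm by 190 mm) begins 51 mm behind the grasp point.
Start: joints at [-1.315, 0.332, -0.065, 1.46, 0.022, 1.35, -0.088], TCP at [0.172, 0.601, 0.223] pointing down, gripper open.
Joint ranges: [-2.6, 2.6], [-0.5, 2.12], [-1.47, 1.34], [0.16, 2.42], [-1.27, 4.41], [0.06, 2.06], [-2.6, 2.6]. Speed limits (rad/s): [2.22, 2.22, 2.79, 2.79, 3.14, 3.14, 3.14].

### API

Orientations are given as a unit quaternion [x, y, z, w].
In Python, from bench import r gives the robot as it stands.
- The arm moves only by the tool arm_command, never from a script. Its argument "moves" is one flat list of numbers, 4 for each row, row after row: the shift along the tool's x, y, z in cm, then the turn about the tool's z in degrees. A call has 1 to 12 rows; each row shifts and turns the commanded pose from where the row before left it, along the tool's axes as they then stand; what a row does not reach is not made up. A row lasts 1/12 s, in which the tool goes at most 41.7 mm and 7.16 degrees, less where a joint would pass 70% of its speed; a pose out of reach is approached as far as the arm can. A call with a gripper value outside its range is refused whole. "fingers" is the opening in per cent of the stroke, from 0 (shut) to 100 (fully open), set as the call begins (left out, the last holds). The fingers move at their own pace and stop on an object; "squeeze" is the grip in N (left out, the last holds). Time passes only in rows, so rows that do not move let the fingers close. It gives the time, the measured TCP pose, the force, the opening and the grip force at its end, in the units of the state.
- r.read_state(): the state, without advancing time (a new reading comes with each control period).
- r.camera(name): name is "side" or "top" or "wrist"; returns the picture (400x640x3 uint8, red, green, blue); there is no depth.
- r.camera_info(name): a dict with "fx", "fy", "cx", "cy" (pixels), "k1" (the pictures are not rectified: a ray, as slopes to the right and down, at radius r is drawn at 1 + k1 r^2 times it, then the intrinsics apply), "origin" and "attitude" of the camera in the world. Camera axes: x right, y up, looking along -z (the intrinsics and any distortion apply to the point x, -y, -z); pixel columns grow to the right and rows downward; lengths in m; the calibration is good to about 2 mm. A picture is of the moment at which its call begins: read the wrist's pose just before it. camera_info takes no time and is no camera call; for the wrist camera it gives the pose at the moment of the call.
- r.close_job(): hands the job in; it is judged then, once.
The state is a dict: "time": time; "joint_positions": joint angles; "joint_vel": joint speeds; "joint_torque": joint torques, N m; "ee_pos": TCP position; "eef_rot": TCP orientation; "ft_force": force on the tool from outside, world axes, zero at the start; "torque": the same for the moment, N m; "width": finger opening in m; "grip_force": force on a finger pad.
Only numpy, scipy, OpenCV 4.12 (cv2) and the standard library are available. Lean on these libraries where they do the work, as an engineer would, in place of code of your own. Each camera call takes 0.05 s, during which the arm holds its last target. There are 200 camera calls.

### The job

Clear the two capped jars out of the capping machine's catch tray: first set the short one down gently, upright and let go, in the free part of the grey tote; then take the tall one to the culture reader and, keeping it upright and low over the reader's bed, push it against the sprung plunger until it comes up against the two fixed stop posts, firmly but without ramming the glass. Finish while still gripping the tall jar and holding it against the posts (the spring would push it back out), and leave the other jar in the tote standing where it is.

Things in the scene. Friction and masses are not known exactly. Their poses are not given: they have to be found in the camera images.
- tray: Open steel catch tray at the foot of a white capping machine, one fixed unit. Tray 200 (x) x 240 (y) x 22 high, walls 4 and floor 4 thick; origin under the tray's centre at table level. A sloping chute rises from its +y wall (y = 115 to 200, up to 65 high); the machine stands at y = 190 to 360, x = -85 to 85, 240 high.
- tote: Grey open plastic tote, fixed, 170 (x) x 220 (y) x 75 high, walls and floor 4 thick; origin under its centre at table level. Another short jar stands in its +y half; the -y half is free.
- short_jar: The short capped glass jar standing in the catch tray: body 60 diameter and 43 high, then a 3 neck and a white screw cap 56 diameter, 62 high in all, about 0.18 kg; origin at the centre of its underside, z up along its axis.
- tall_jar: The tall capped glass jar standing in the catch tray, 90 mm or more from the short one: body 52 diameter and 86 high, then a 3 neck and a white screw cap 48 diameter, 105 high in all, about 0.22 kg; origin at the centre of its underside, z up along its axis.
- tote_jar: A short jar (same as short_jar) already standing in the tote; it stays there. Origin at the centre of its underside.
- reader: Culture reader, fixed: an aluminium bed 8 thick (x = -90 to 135, y = -60 to 60), with a white housing on it (x = 50 to 135, y = -60 to 60, top 100 above the table). Its x axis points from the open end of the bed to the housing: it is the direction to push; origin at table level under the axis of a tall jar that is home.
- home (a point): Point on the reader's bed (8 above the table) where the tall jar's underside centre lies when the jar touches both stop posts; axes as the reader's.
- stops: The two fixed stop posts: upright steel rods 10 diameter, from the bed up to 86 above the table, at x = 24.4, y = +-19.1 in the reader's frame (same origin and axes as the reader). Rigid: a push of 3 to 15 N beyond the spring is right; over 30 N on the posts is too hard on the glass.
- plunger (a joint): Travel of the sprung plunger, m: 0 out, grows as it is pushed in along the reader's x; 0.020 when the tall jar is home, mechanical end 0.026. About 3 N at first touch, rising evenly to 8 N at home.
- plunger_nose (a point): Centre of the flat nose of the plunger, a steel pin 16 diameter that sticks out level between the posts, its axis 60 above the table; out, the nose is at x = 6 in the reader's frame, so a tall jar first touches it 20 short of home.

How it is judged:
On the way, in this order (a step that is already met when the one before it is completed fails the run):
1. the short jar stands upright in the tote, let go (x of short_jar in the frame of tote between -0.06 and 0.06 m and y of short_jar in the frame of tote between -0.085 and 0.085 m and z of short_jar in the frame of tote below 0.012 m and angle between short_jar's own z axis and vertical below 0.15 rad and linear speed of short_jar below 0.03 m/s and contact force between the fingers and short_jar below 0.1 N), for 0.2 s.
2. the tall jar is pushed home against the stop posts, plunger in, and held (horizontal distance between tall_jar and home below 0.005 m and z of tall_jar in the frame of home below 0.012 m and angle between tall_jar's own z axis and vertical below 0.12 rad and value of joint plunger above 0.0165 m and contact force between tall_jar and stops between 1 and 30 N and contact force between tall_jar and plunger above 3 N and contact force between the fingers and tall_jar above 1 N and linear speed of tall_jar below 0.01 m/s), for 0.3 s.
At the end, for the whole second after the job is handed in: Short jar upright and still on the tote floor, let go. Tall jar held in the fingers: within 5 mm of home, upright within 0.12 rad, foot at most 12 mm above the bed, plunger in 16.5 mm or more (over 3 N on the jar), 1 to 30 N on the stop posts (all of step 1 and all of step 2); the arm keeps its last pose, push and grip.
It fails at once if the jar already in the tote is knocked over or shifted more than 30 mm (distance of tote_jar from where it was at the start of the episode above 0.03 m or angle between tote_jar's own z axis and vertical above 0.35 rad).
It fails at once if a jar is dropped (faster than 0.6 m/s out of the fingers, some 20 mm of fall) ((linear speed of short_jar above 0.6 m/s and contact force between the fingers and short_jar below 0.05 N) or (linear speed of tall_jar above 0.6 m/s and contact force between the fingers and tall_jar below 0.05 N)).
It fails at once if a jar is tipped over (angle between any of short_jar, tall_jar's own z axis and vertical above 0.7 rad).
It fails at once if the tall jar is rammed into the stop posts (over 45 N) (contact force between tall_jar and stops above 45 N).
It also fails if it takes over 69 s, if anything falls off the work surface, if the arm or the gripper's body presses on something with over 40 N, if the wrist force passes 120 N, or if a joint passes its speed limit or range.

## Working session

There is one attempt and no reset: what is moved stays moved. The work goes in short steps, Python scripts to look and compute and a tool call to move; the robot and the scene stay as the last step left them, time stands still between calls to the robot, and variables do not carry over. Pictures are saved under pics/ and viewed, at most 12 in all, crops included, and the job is handed in when it is done.

Besides the shell and the picture viewer there is one more tool, called after "Call:" in YAML: its name, and indented under it one key for each argument. arm_command: Moves the arm, as the interface text tells. Its arguments: {"type":"object","properties":{"moves":{"type":"array"},"fingers":{"type":"number"},"squeeze":{"type":"number"}},"required":["moves"]}

```bash
mkdir -p pics
python3 - <<'E'
from bench import r
import cv2
s=r.read_state();print(s['time'],s['ee_pos'],s['eef_rot'],s['width'])
for n in("top","side"):
    i=r.camera(n);cv2.imwrite(f"pics/{n}0.png",i[:,:,::-1]);print(n,r.camera_info(n))
print(r.camera_info("wrist"))
E
```

```text
0.0 [0.17191104 0.60047775 0.22173932] [ 1.38953567e-01  9.90298633e-01 -7.20652678e-04 -6.44166304e-05] 0.08677403736134683
top {'fx': 462.0054353971424, 'fy': 462.0054353971424, 'cx': 315.6436285957331, 'cy': 192.61538275773606, 'k1': 0.012352564784502952, 'origin': array([0.27018232, 0.01212699, 1.24060927]), 'attitude': array([-0.06988918,  0.07344734,  0.71074242, -0.69610789])}
side {'fx': 402.6812429949846, 'fy': 402.6812429949846, 'cx': 319.86439146298414, 'cy': 200.44111492735877, 'k1': -0.07331954315893024, 'origin': array([ 0.11570732, -0.5243575 ,  0.74863303]), 'attitude': array([ 0.35994456, -0.12227737, -0.31604265,  0.86925554])}
{'fx': 326.3097042762781, 'fy': 326.3097042762781, 'cx': 321.61655737891, 'cy': 199.1306660549069, 'k1': -0.047154699892189705, 'origin': array([0.10511615, 0.61950418, 0.38370612]), 'attitude': array([-0.10342763, -0.07721331,  0.59705557,  0.79174837])}
```

View pics/top0.png

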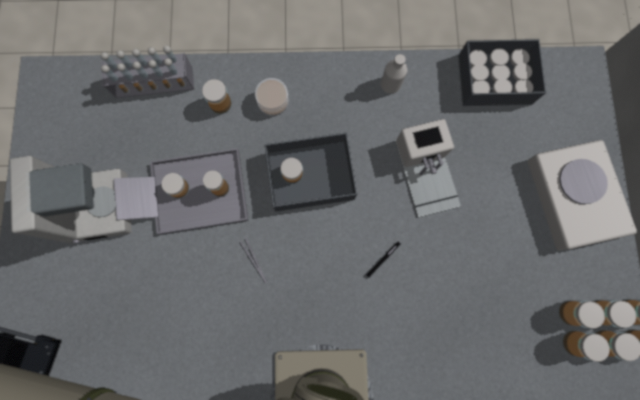

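View pics/side0.png

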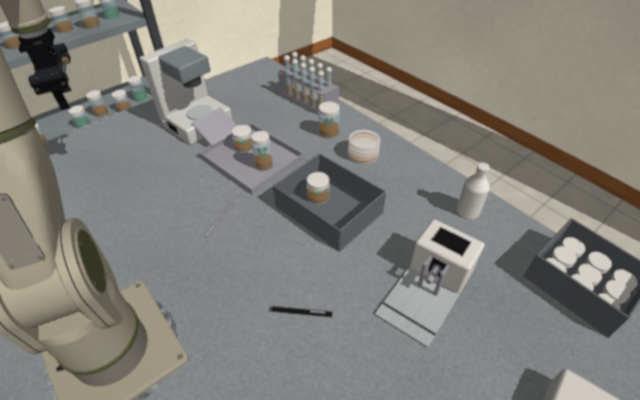

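The top view shows the tray centred near (197,192), with caps at (174,186) and (214,183). The tote is near (310,172) with its own jar at (291,169), and the reader is near (430,170), its housing toward +x (up in the picture). In the side view the jar at (261,148) is the tall one.

```bash
cat > h.py <<'E'
import numpy as np,cv2
from scipy.spatial.transform import Rotation as R
def ray(ci,px):
    K=np.array([[ci['fx'],0,ci['cx']],[0,ci['fy'],ci['cy']],[0,0,1]])
    p=cv2.undistortPoints(np.array(px,float).reshape(-1,1,2),K,np.array([ci['k1'],0,0,0,0])).reshape(-1,2)
    return R.from_quat(ci['attitude']).apply(np.c_[p[:,0],-p[:,1],-np.ones(len(p))])
def onz(ci,px,z):
    d=ray(ci,px);o=np.array(ci['origin']);return o+d*((z-o[2])/d[:,2])[:,None]
def white(img,box,v=150,s=60):
    x0,y0,x1,y1=box;h=cv2.cvtColor(img[y0:y1,x0:x1],cv2.COLOR_RGB2HSV)
    m=((h[...,2]>v)&(h[...,1]<s)).astype(np.uint8)
    cs,_=cv2.findContours(m,cv2.RETR_EXTERNAL,cv2.CHAIN_APPROX_NONE)
    return [c+np.array([x0,y0]) for c in sorted(cs,key=cv2.contourArea,reverse=True)]
E
python3 - <<'E'
from h import *;from bench import r
t=cv2.imread('pics/top0.png')[:,:,::-1].copy();ci=r.camera_info('top')
for n,b,z in(("short",(159,170,193,203),.066),("tall",(200,168,232,198),.109),("totej",(277,153,305,185),.066)):
  for v in(140,160,180):
    c=white(t,b,v)
    if not c: continue
    c=c[0];(u,w),rad=cv2.minEnclosingCircle(c);M=cv2.moments(c);g=(M['m10']/M['m00'],M['m01']/M['m00'])
    P=onz(ci,[g],z)[0];d=rad*2*(ci['origin'][2]-z)/ci['fx'];print(n,v,np.round(g,1),np.round(P,3),'dia~',round(d,4))
def P(px,z):print(np.round(onz(ci,px,z)[:,:2],3).tolist())
P([(151,162),(240,153),(244,226),(157,233)],.022)   # tray rim
P([(266,145),(347,135),(355,197),(273,209)],.075)  # tote rim
P([(415,215),(459,207)],.008) # reader open end
P([(399,131),(446,121),(453,148),(407,161)],.1)
crop=t[100:225,240:470];cv2.imwrite('pics/c1.png',cv2.resize(crop,None,fx=3.4,fy=3.4,interpolation=cv2.INTER_CUBIC)[:,:,::-1])
crop=t[140:245,140:260];cv2.imwrite('pics/c2.png',cv2.resize(crop,None,fx=5,fy=5,interpolation=cv2.INTER_CUBIC)[:,:,::-1])
E
```

```text
short 140 [172.  182.6] [0.546 0.377 0.066] dia~ 0.0553
short 160 [172.  182.6] [0.546 0.377 0.066] dia~ 0.0496
tall 140 [212. 179.] [0.543 0.264 0.109] dia~ 0.0465
tall 160 [212. 179.] [0.543 0.263 0.109] dia~ 0.0415
totej 140 [291.2 167.5] [0.581 0.066 0.066] dia~ 0.0517
totej 160 [291.2 167.5] [0.581 0.066 0.066] dia~ 0.0486
[[0.615, 0.45], [0.636, 0.208], [0.435, 0.195], [0.421, 0.424]]
[[0.641, 0.132], [0.664, -0.082], [0.497, -0.097], [0.47, 0.114]]
[[0.457, -0.263], [0.476, -0.384]]
[[0.664, -0.216], [0.688, -0.339], [0.615, -0.352], [0.583, -0.231]]
```

View pics/c1.png

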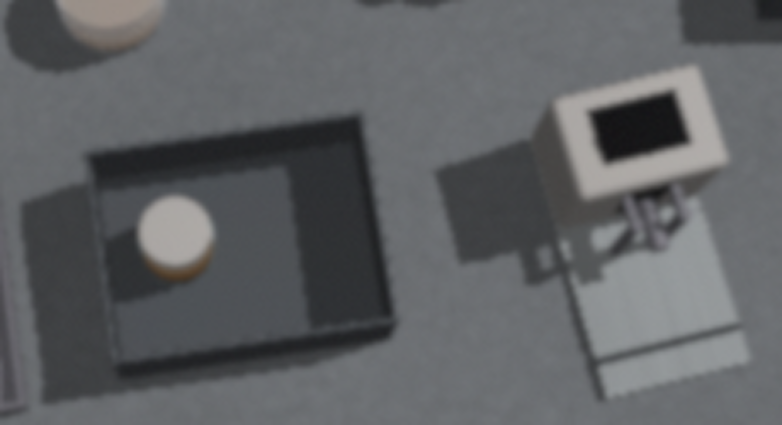

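View pics/c2.png

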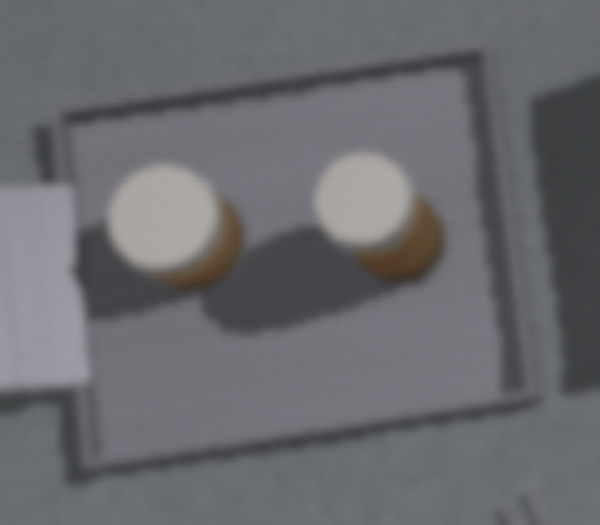

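The crops show the caps near (172,183) and (212,179). The free half of the tote is on its right, at -y. The reader's posts and plunger are in front of the housing around (430,168). The sizes fit (tray 0.20x0.24, tote 0.17x0.21), so I'm going above the tray for a close look.

Call:
arm_command:
  moves: [0, 0, 0, 6.9, 0, 0, 0, 6.9, 0, 0, 0, 6.9, 0, 0, 0, 6.9, 0, 0, 0, 6.9, 0, 0, 0, 6.9, 0, 0, 0, 6.9, 0, 0, 0, 6.9, 0, 0, 0, 6.9, 0, 0, 0, 6.9]
  fingers: 100

```text
time: 0.93
ee_pos: [0.172, 0.6006, 0.2221]
eef_rot: [0.678, 0.735, -0.0, 0.0]
ft_force: [-0.4, -0.9, -0.3]
width: 0.0868
grip_force: 0.0
```

Call:
arm_command:
  moves: [-2.7, 1, 0, 0, -2.7, 1, 0, 0, -2.7, 1, 0, 0, -2.7, 1, 0, 0, -2.7, 1, 0, 0, -2.7, 1, 0, 0, -2.7, 1, 0, 0, -2.7, 1, 0, 0, -2.7, 1, 0, 0, -2.7, 1, 0, 0]

```text
time: 1.77
ee_pos: [0.2955, 0.3392, 0.2223]
eef_rot: [0.675, 0.737, -0.0, -0.0]
ft_force: [0.7, 0.9, 0.8]
width: 0.0868
grip_force: 0.0
```

Call:
arm_command:
  moves: [-0.6, 2.7, 0, 0, -0.6, 2.7, 0, 0, -0.6, 2.7, 0, 0, -0.6, 2.7, 0, 0, -0.6, 2.7, 0, 0, -0.6, 2.7, 0, 0, -0.6, 2.7, 0, 0, -0.6, 2.7, 0, 0, 0, 0, 0, 0, 0, 0, 0, 0]

```text
time: 2.6
ee_pos: [0.5155, 0.3107, 0.2217]
eef_rot: [0.676, 0.737, -0.001, 0.0]
ft_force: [-0.4, 0.3, 0.2]
width: 0.0871
grip_force: 0.0
```

```bash
cat >> h.py <<'E'
def togo(s,target):  # shift to target TCP in tool cm
    q=R.from_quat(s['eef_rot']);return np.round(100*q.inv().apply(np.array(target)-s['ee_pos']),2)
def yaw(s):
    x=R.from_quat(s['eef_rot']).apply([1,0,0]);return np.degrees(np.arctan2(x[1],x[0]))
E
python3 - <<'E'
from h import *;from bench import r
s=r.read_state();ci=r.camera_info('wrist');i=r.camera('wrist');cv2.imwrite('pics/w1.png',i[:,:,::-1])
print(s['time'],s['ee_pos'],yaw(s),s['joint_positions'],s['ft_force'])
for k in white(i,(0,0,640,400),150)[:5]:
    M=cv2.moments(k);g=(M['m10']/M['m00'],M['m01']/M['m00']);print(np.round(g),cv2.contourArea(k),onz(ci,[g],.066)[0].round(4),onz(ci,[g],.109)[0].round(4))
E
```

```text
2.6 [0.51553417 0.31073074 0.22165305] 94.89441664991175 [-0.97446974  0.29231415  0.43965571  1.54814952 -0.12547429  1.33079044
 -0.43571   ] [-0.41881507  0.29751142  0.17145433]
[292. 119.] 135916.5 [0.4819 0.3714 0.066 ] [0.4857 0.3726 0.109 ]
[243. 310.] 2153.0 [0.4407 0.1604 0.066 ] [0.4501 0.1902 0.109 ]
[414. 302.] 392.5 [0.6286 0.1863 0.066 ] [0.6125 0.2126 0.109 ]
[455. 397.] 58.5 [0.7027 0.0576 0.066 ] [0.6766 0.1013 0.109 ]
[597. 226.] 4.0 [0.8126 0.2908 0.066 ] [0.7716 0.303  0.109 ]
```

View pics/w1.png

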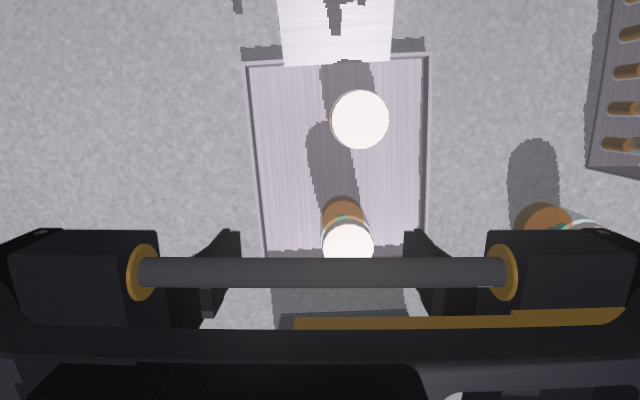

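The wrist view shows the short cap whole at about (359,119). The tall cap at about (348,242) is partly hidden by the gripper, and the tray rim corners are at (247,67) and (428,55).

Run:
```python
from h import *;from bench import r
s=r.read_state();ci=r.camera_info('wrist');i=cv2.imread('pics/w1.png')[:,:,::-1].copy()
for v in(235,243):
  for b,z in(((325,80,395,160),.066),((318,205,380,256),.109)):
    k=white(i,b,v,25)[0];(u,w),ra=cv2.minEnclosingCircle(k);P=onz(ci,[(u,w)],z)[0];d=2*ra*(ci['origin'][2]-z)/ci['fx'];print((u,w),ra,P.round(4),d)
a=onz(ci,[(247,67),(428,55)],.022);print(a);e=a[1]-a[0];print('tray yaw',np.degrees(np.arctan2(e[1],e[0])))
print(togo(s,(0.546,0.377,s['ee_pos'][2])))
```

```text
(360.1370849609375, 119.46774291992188) 29.184925079345703 [0.5454 0.3778 0.066 ] 0.05682503956809793
(348.0, 248.0) 25.17945671081543 [0.5427 0.2644 0.109 ] 0.04238999052208651
(360.1229553222656, 119.63114929199219) 29.022199630737305 [0.5454 0.3776 0.066 ] 0.05650820202163279
(348.29730224609375, 248.18919372558594) 24.769079208374023 [0.543  0.2642 0.109 ] 0.04169911388250053
[[0.42655327 0.42056939 0.022     ]
 [0.61337488 0.44907108 0.022     ]]
tray yaw 8.674215867599738
[ 6.25  3.71 -0.01]
```

Call:
arm_command:
  moves: [2.1, 1.2, 0, 0, 2.1, 1.2, 0, 0, 2.1, 1.25, 0, 0, 0, 0, 2.5, 0, 0, 0, 2.5, 0, 0, 0, 2.5, 0, 0, 0, 2.5, 0, 0, 0, 2.5, 0, 0, 0, 2.5, 0, 0, 0, 2, 0, 0, 0, 0, 0]

```text
time: 3.57
ee_pos: [0.5417, 0.3772, 0.0482]
eef_rot: [0.675, 0.738, -0.003, -0.001]
ft_force: [-0.7, 0.4, -0.3]
width: 0.0871
grip_force: 0.0
```

Call:
arm_command:
  moves: [0, 0, 1.5, 0, 0, 0, 1.5, 0, 0, 0, 0.6, 0, 0, 0, 0, 0, 0, 0, 0, 0]

```text
time: 3.98
ee_pos: [0.5454, 0.3783, 0.0177]
eef_rot: [0.675, 0.738, 0.0, -0.0]
ft_force: [-0.5, -0.6, 0.5]
width: 0.087
grip_force: 0.0
```

Call:
arm_command:
  moves: [0, 0, 0, 0, 0, 0, 0, 0, 0, 0, 0, 0, 0, 0, 0, 0, 0, 0, 0, 0, 0, 0, 0, 0, 0, 0, 0, 0, 0, 0, 0, 0]
  fingers: 0
  squeeze: 15

```text
time: 4.65
ee_pos: [0.5457, 0.3778, 0.0168]
eef_rot: [0.675, 0.737, 0.0, 0.0]
ft_force: [-0.0, -0.6, 2.9]
width: 0.0595
grip_force: 15.0
```

Call:
arm_command:
  moves: [0, 0, -0.6, 0, 0, 0, -1.4, 0, 0, 0, -2, 0, 0, 0, -2, 0, 0, 0, -2, 0, 0, 0, -2, 0, 0, 0, -2, 0, 0, 0, -2, 0, 0, 0, -2, 0, 0, 0, 0, 0]

```text
time: 5.48
ee_pos: [0.5472, 0.3786, 0.1822]
eef_rot: [0.676, 0.737, 0.003, 0.0]
ft_force: [0.6, -0.4, -0.1]
width: 0.0599
grip_force: 15.0
```

Call:
arm_command:
  moves: [-1.5, 0, 0, 0, -2.9, 0, 0, 0, -2.9, 0, 0, 0, -2.9, 0, 0, 0, -2.9, 0, 0, 0, -2.9, 0, 0, 0, -2.9, 0, 0, 0, -2.9, 0, 0, 0, -2.9, 0, 0, 0, -2.9, -0.3, 0, 0, -2.9, -0.3, 0, 0, -2.9, -0.1, 0, 0]

```text
time: 6.48
ee_pos: [0.5665, 0.0422, 0.1759]
eef_rot: [0.676, 0.737, -0.0, -0.001]
ft_force: [0.4, -0.2, -3.0]
width: 0.0597
grip_force: 15.0
```

Call:
arm_command:
  moves: [-2.9, 0, 0, 0, -2.9, 0, 0, 0, -1.5, 0, 0, 0, -0.9, 0, 0, 0, 0, 0, 0, 0, 0, 0, 0, 0]

```text
time: 6.98
ee_pos: [0.5745, -0.0367, 0.1761]
eef_rot: [0.675, 0.737, -0.0, -0.0]
ft_force: [0.3, -0.3, -2.2]
width: 0.0593
grip_force: 15.0
```

Run:
```python
from h import *;from bench import r
s=r.read_state();i=r.camera('top');ci=r.camera_info('wrist');j=r.camera('wrist');cv2.imwrite('pics/v2.png',np.hstack([cv2.resize(i[100:240,240:400],(400,350)),j[:350,120:520]])[:,:,::-1])
print(s['ee_pos'],yaw(s),s['width'],s['grip_force'],togo(s,(.574,-.038,.019)))
```

```text
[ 0.57454239 -0.03673812  0.17611028] 95.01850343416442 0.05932641977965527 15.000210294965655 [-0.13 -0.05 15.71]
```

View pics/v2.png

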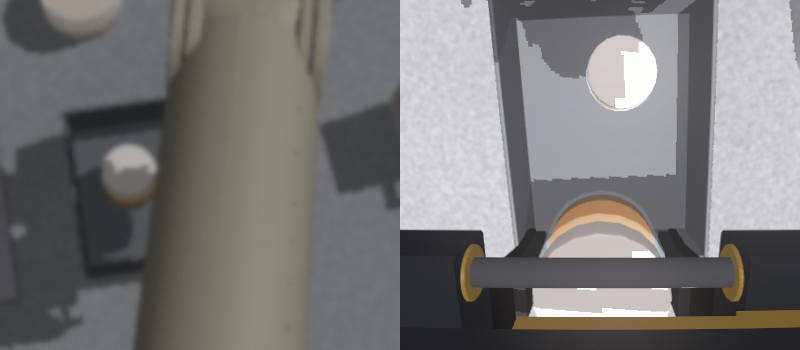

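The held jar hangs over the free half, between the tote's side walls, with the tote jar well ahead at about (620,72). I'm lowering it.

Call:
arm_command:
  moves: [0, 0, 1.5, 0, 0, 0, 2, 0, 0, 0, 2, 0, 0, 0, 2, 0, 0, 0, 2, 0, 0, 0, 2, 0, 0, 0, 1.5, 0, 0, 0, 1, 0, 0, 0, 0.5, 0, 0, 0, 0, 0, 0, 0, 0, 0]

```text
time: 8.0
ee_pos: [0.5753, -0.0368, 0.0321]
eef_rot: [0.675, 0.738, 0.0, 0.0]
ft_force: [-0.8, 0.0, -1.9]
width: 0.0596
grip_force: 15.0
```

Call:
arm_command:
  moves: [0, 0, 0.3, 0, 0, 0, 0.3, 0, 0, 0, 0.3, 0, 0, 0, 0, 0, 0, 0, 0, 0]

```text
time: 8.42
ee_pos: [0.5749, -0.0372, 0.0225]
eef_rot: [0.675, 0.737, -0.0, -0.0]
ft_force: [0.0, 0.4, -3.0]
width: 0.0594
grip_force: 15.0
```

Call:
arm_command:
  moves: [0, 0, 0.2, 0, 0, 0, 0.2, 0, 0, 0, 0.1, 0, 0, 0, 0, 0, 0, 0, 0, 0]

```text
time: 8.83
ee_pos: [0.5749, -0.0373, 0.0174]
eef_rot: [0.675, 0.737, -0.0, -0.0]
ft_force: [0.2, -0.2, -2.8]
width: 0.0596
grip_force: 15.0
```

Call:
arm_command:
  moves: [0, 0, 0.1, 0, 0, 0, 0, 0, 0, 0, 0, 0]

```text
time: 9.08
ee_pos: [0.5751, -0.0373, 0.0168]
eef_rot: [0.675, 0.737, 0.0, 0.0]
ft_force: [-1.1, 0.1, 1.5]
width: 0.0595
grip_force: 15.0
```

Call:
arm_command:
  moves: [0, 0, 0, 0, 0, 0, 0, 0, 0, 0, 0, 0, 0, 0, 0, 0, 0, 0, 0, 0, 0, 0, 0, 0, 0, 0, 0, 0, 0, 0, 0, 0]
  fingers: 100

```text
time: 9.75
ee_pos: [0.575, -0.0372, 0.0165]
eef_rot: [0.675, 0.737, 0.0, -0.0]
ft_force: [0.3, -0.1, 0.3]
width: 0.0866
grip_force: 0.0
```

Call:
arm_command:
  moves: [0, 0, -1, 0, 0, 0, -2, 0, 0, 0, -2.5, 0, 0, 0, -2.5, 0, 0, 0, -2.5, 0, 0, 0, -2.5, 0, 0, 0, -2.5, 0, 0, 0, -2.5, 0, 0, 0, -2, 0, 0, 0, 0, 0]

```text
time: 10.58
ee_pos: [0.5767, -0.0377, 0.2216]
eef_rot: [0.676, 0.737, 0.003, 0.002]
ft_force: [-0.2, -1.8, 0.2]
width: 0.0872
grip_force: 0.0
```

Call:
arm_command:
  moves: [3, 0, 0, 0, 3, 0, 0, 0, 3, 0, 0, 0, 3, 0, 0, 0, 3, 0, 0, 0, 3, 0, 0, 0, 3, 0, 0, 0, 3, 0, 0, 0, 3, -0.3, 0, 0, 3, -0.3, 0, 0, 0.3, 0, 0, 0, 0, 0, 0, 0]

```text
time: 11.58
ee_pos: [0.5414, 0.2663, 0.2163]
eef_rot: [0.674, 0.739, -0.0, -0.0]
ft_force: [-0.0, -1.0, 0.4]
width: 0.0869
grip_force: 0.0
```

Run:
```python
from h import *;from bench import r
s=r.read_state();ci=r.camera_info('top');i=r.camera('top');cv2.imwrite('pics/t3.png',i[:,:,::-1])
print(s['ee_pos'],yaw(s),togo(s,(.543,.264,.047)))
for b in((277,150,304,185),(304,150,345,195)):
  k=white(i,b,140)[0];M=cv2.moments(k);g=(M['m10']/M['m00'],M['m01']/M['m00']);print(g,cv2.contourArea(k),onz(ci,[g],.066)[0].round(4))
h=r.camera('side');cv2.imwrite('pics/v3.png',np.hstack([cv2.resize(i[110:230,240:470],None,fx=2,fy=2),h[150:390,250:500][:240]])[:,:,::-1])
```

```text
[0.54138001 0.26634772 0.21627091] 95.25190669285874 [-0.25  0.15 16.93]
(291.0646258503401, 167.5) 294.0 [0.5806 0.0667 0.066 ]
(330.98492753623185, 169.0950724637681) 287.5 [ 0.5741 -0.038   0.066 ]
```

View pics/v3.png

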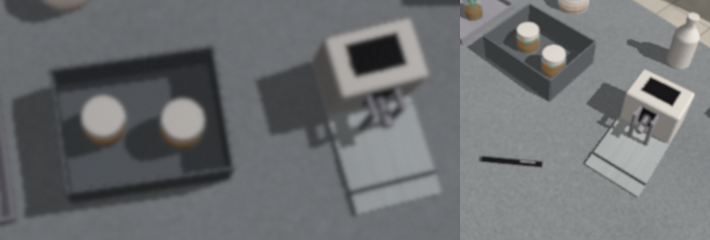

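Both jars stand upright in the tote, at (102,119) and (182,121), and the tote jar hasn't moved. Now I'll grasp the tall jar.

Call:
arm_command:
  moves: [-0.25, 0.15, 2, 0, 0, 0, 2, 0, 0, 0, 2, 0, 0, 0, 2, 0, 0, 0, 2, 0, 0, 0, 2, 0, 0, 0, 2, 0, 0, 0, 1.5, 0, 0, 0, 1.2, 0, 0, 0, 0.2, 0, 0, 0, 0, 0]

```text
time: 12.6
ee_pos: [0.5443, 0.2605, 0.0473]
eef_rot: [0.676, 0.737, -0.0, 0.0]
ft_force: [-0.5, 0.4, 0.5]
width: 0.087
grip_force: 0.0
```

Call:
arm_command:
  moves: [0, 0, 0, 0, 0, 0, 0, 0, 0, 0, 0, 0, 0, 0, 0, 0, 0, 0, 0, 0, 0, 0, 0, 0, 0, 0, 0, 0, 0, 0, 0, 0]
  fingers: 0
  squeeze: 25

```text
time: 13.27
ee_pos: [0.5442, 0.2618, 0.0477]
eef_rot: [0.675, 0.737, 0.0, -0.0]
ft_force: [-0.5, -0.2, 1.4]
width: 0.0514
grip_force: 25.0
```

Run:
```python
from h import *;from bench import r
ci=r.camera_info('top');t=cv2.imread('pics/t3.png')[:,:,::-1]
h=cv2.cvtColor(t[100:225,385:475].copy(),cv2.COLOR_RGB2HSV)
cv2.imwrite('pics/c4.png',cv2.resize(t[110:225,390:470],None,fx=5,fy=5,interpolation=cv2.INTER_CUBIC)[:,:,::-1])
```

```text
(no output)
```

View pics/c4.png

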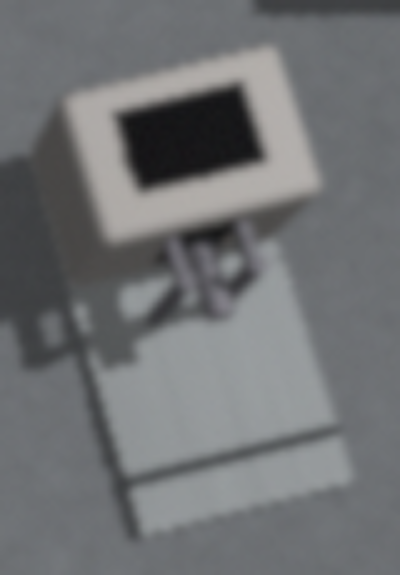

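Call:
arm_command:
  moves: [0, 0, -0.5, 0, 0, 0, -1.5, 0, 0, 0, -2, 0, 0, 0, -2, 0, 0, 0, -2, 0, 0, 0, -2, 0, 0, 0, -2, 0, 0, 0, -2, 0, 0, 0, -1, 0, 0, 0, 0, 0]

```text
time: 14.1
ee_pos: [0.5451, 0.2621, 0.1999]
eef_rot: [0.676, 0.737, 0.002, 0.0]
ft_force: [0.2, 0.5, -2.0]
width: 0.0514
grip_force: 25.0
```

Run:
```python
from h import *;from bench import r
ci=r.camera_info('top')
f=lambda l:[(390+x/5,110+y/5) for x,y in l]
H=onz(ci,f([(68,97),(275,45),(323,185),(110,243)]),.1)[:,:2]
B=onz(ci,f([(137,537),(352,480)]),.008)[:,:2]
PT=onz(ci,f([(175,240),(245,225)]),.086)[:,:2]
N=onz(ci,f([(216,305)]),.06)[:,:2]
print(H.round(3),B.round(3),PT.round(3),N.round(3))
ang=lambda e:np.degrees(np.arctan2(e[1],e[0]))
print('yaws',ang(H[0]-H[3]),ang(H[1]-H[2]),ang(H[0]-H[1])-90,ang(H[3]-H[2])-90,ang(B[0]-B[1])-90)
print('sizes',[np.linalg.norm(H[i]-H[(i+1)%4]).round(3) for i in range(4)],np.linalg.norm(B[0]-B[1]))
for y in(9.5,11,12.5):
  u=np.array([np.cos(np.radians(y)),np.sin(np.radians(y))])
  print(y,'from housing',(H.mean(0)-.0925*u).round(4),'bed',(B.mean(0)+.09*u).round(4),'nose',(N[0]-.006*u).round(4))
s=r.read_state();print(s['ee_pos'],yaw(s),s['ft_force'])
```

```text
[[ 0.668 -0.228]
 [ 0.694 -0.337]
 [ 0.617 -0.356]
 [ 0.589 -0.245]] [[ 0.45  -0.269]
 [ 0.479 -0.388]] [[ 0.594 -0.282]
 [ 0.601 -0.318]] [[ 0.565 -0.307]]
yaws 12.064591630860797 13.844121196702714 13.446970778744713 14.407440482433529 13.6622265323564
sizes [np.float64(0.113), np.float64(0.079), np.float64(0.115), np.float64(0.081)] 0.12178140308184544
9.5 from housing [ 0.5507 -0.3066] bed [ 0.5533 -0.3138] nose [ 0.559  -0.3083]
11 from housing [ 0.5511 -0.309 ] bed [ 0.5528 -0.3115] nose [ 0.5591 -0.3084]
12.5 from housing [ 0.5516 -0.3114] bed [ 0.5524 -0.3092] nose [ 0.5591 -0.3086]
[0.54514872 0.26206116 0.19990019] 95.01397926766965 [ 0.21519224  0.4758275  -2.00502934]
```

Call:
arm_command:
  moves: [-1.5, -0.4, 0, 0, -2.8, -0.7, 0, 0, -2.9, -0.7, 0, 0, -2.9, -0.7, 0, 0, -2.9, -0.7, 0, 0, -2.9, -0.7, 0, 0, -2.9, -0.7, 0, 0, -2.9, -0.7, 0, 0, -2.9, -0.7, 0, 0, -2.9, -0.7, 0, 0, -2.9, -0.7, 0, 0, -2.9, -0.7, 0, 0]

```text
time: 15.1
ee_pos: [0.491, -0.079, 0.1961]
eef_rot: [0.676, 0.737, -0.001, -0.001]
ft_force: [0.6, 0.2, -2.1]
width: 0.0515
grip_force: 25.0
```

Call:
arm_command:
  moves: [-2.9, -0.7, 0, 0, -2.9, -0.7, 0, 0, -2.9, -0.7, 0, 0, -2.9, -0.7, 0, 0, -2.9, -0.7, 0, 0, -2.9, -0.7, 0, 0, -2.9, -0.7, 0, 0, -2.9, -0.7, 0, 0, -1, -0.4, 0, 0, 0, 0, 0, 0]

```text
time: 15.93
ee_pos: [0.4509, -0.3269, 0.1961]
eef_rot: [0.678, 0.735, -0.001, -0.001]
ft_force: [-0.8, 0.3, -2.4]
width: 0.052
grip_force: 25.0
```

Call:
arm_command:
  moves: [0, 0, 0, 6.8, 0, 0, 0, 6.8, 0, 0, 0, 6.8, 0, 0, 0, 6.8, 0, 0, 0, 6.8, 0, 0, 0, 6.8, 0, 0, 0, 6.8, 0, 0, 0, 6.8, 0, 0, 0, 6.8, 0, 0, 0, 6.8, 0, 0, 0, 6.8, 0, 0, 0, 6.8]

```text
time: 16.93
ee_pos: [0.4535, -0.3223, 0.1963]
eef_rot: [0.993, 0.114, -0.001, -0.001]
ft_force: [-0.3, -0.5, -2.2]
width: 0.0517
grip_force: 25.0
```

Run:
```python
from h import *;from bench import r
s=r.read_state();ci=r.camera_info('wrist');i=r.camera('wrist');cv2.imwrite('pics/w5.png',i[:,:,::-1])
print(s['time'],s['ee_pos'],yaw(s),s['joint_positions'],s['width'],s['ft_force'])
```

```text
16.9333 [ 0.45351542 -0.32230302  0.19627355] 13.12271719403117 [-0.39541048  0.34874752  1.14608763  1.72510604 -0.33072544  1.28525774
 -0.51781519] 0.051746772664612514 [-0.3091746  -0.54443187 -2.19846089]
```

View pics/w5.png

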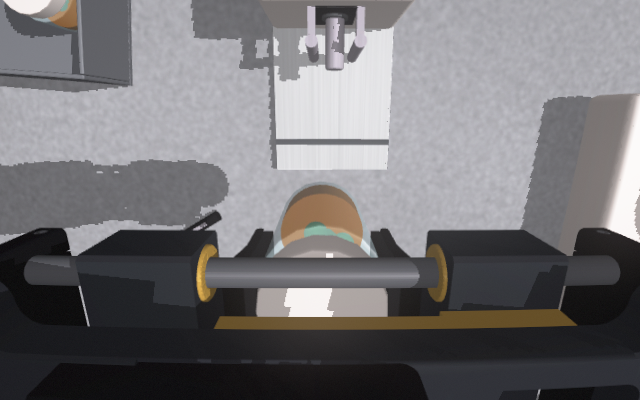

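The wrist view shows the reader: bed open-end corners at (274,169) and (388,169), posts near x=312 and x=361, and the plunger nose at about (335,63). The jar is upright in the fingers.

Run:
```python
from h import *;from bench import r
s=r.read_state();ci=r.camera_info('wrist')
f=lambda p,z:onz(ci,p,z)[:,:2]
B=f([(274,169),(388,169)],.008);Bs=f([(275,100),(391,100)],.008);N=f([(335,63)],.06);PT=f([(312,11),(361,13)],.086)
print(B.round(4),np.linalg.norm(B[0]-B[1]),Bs.round(4),N.round(4),PT.round(4),np.linalg.norm(PT[0]-PT[1]))
ang=lambda e:np.degrees(np.arctan2(e[1],e[0]))
print(ang(B[0]-B[1])-90,ang(Bs[0]-B[0]),ang(Bs[1]-B[1]),ang(PT[0]-PT[1])-90)
a=np.radians(13.3);u=np.array([np.cos(a),np.sin(a)])
print('home bed',B.mean(0)+.09*u,'nose',N[0]-.006*u,'posts',PT.mean(0)-.0244*u)
i=cv2.imread('pics/w5.png');cv2.imwrite('pics/c6.png',cv2.resize(i[0:180,250:420],None,fx=3.3,fy=3.3,interpolation=cv2.INTER_CUBIC))
```

```text
[[ 0.4527 -0.2696]
 [ 0.4799 -0.3903]] 0.12374202793307124 [[ 0.5238 -0.2573]
 [ 0.5502 -0.3741]] [[ 0.565  -0.3092]] [[ 0.5939 -0.2836]
 [ 0.6008 -0.3202]] 0.0372214472984435
12.67698811733078 9.813754418856687 12.969466970989345 10.582731385762187
home bed [ 0.55389239 -0.30924098] nose [ 0.55912549 -0.31061991] posts [ 0.5735901 -0.3074848]
```

View pics/c6.png

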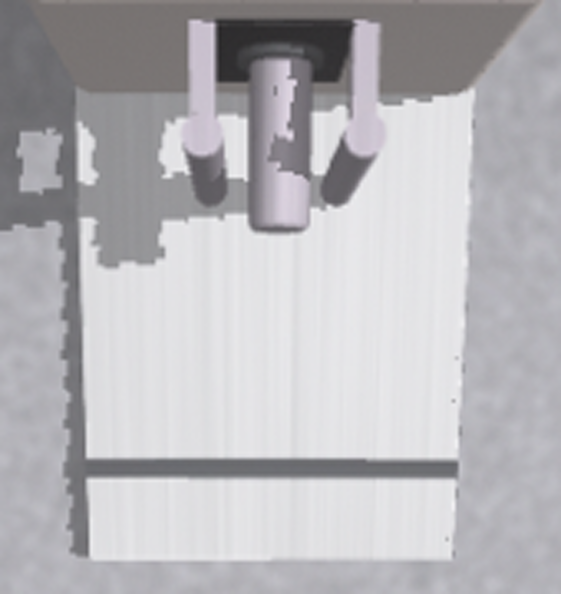

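The posts' tops are at crop (203,137) and (365,135), which is picture (311.5,41.5) and (360.6,41). The nose is at about (334,66), and the bed's right side runs from (387,169) to (393,28).

Run:
```python
from h import *;from bench import r
s=r.read_state();ci=r.camera_info('wrist')
f=lambda p,z:onz(ci,p,z)[:,:2]
B=f([(276.7,169),(387.3,169),(393.3,27.9)],.008);N=f([(334,66)],.06);PT=f([(311.5,41.5),(360.6,41)],.086)
ang=lambda e:np.degrees(np.arctan2(e[1],e[0]))
print(np.linalg.norm(B[0]-B[1]),np.linalg.norm(PT[0]-PT[1]))
print(ang(B[0]-B[1])-90,ang(B[2]-B[1]),ang(PT[0]-PT[1])-90)
for d in(12,13.2):
  a=np.radians(d);u=np.array([np.cos(a),np.sin(a)])
  print(d,'home bed',B[:2].mean(0)+.09*u,'nose',N[0]-.006*u,'posts',PT.mean(0)-.0244*u)
  print(togo(s,(*(PT.mean(0)-.0644*u),.196)))
```

```text
0.12004300636991706 0.037900563852710956
12.678541910023 12.869322487169148 13.276343842825568
12 home bed [ 0.55457541 -0.3122946 ] nose [ 0.55653382 -0.31020414] posts [ 0.55309777 -0.31134302]
[5.95 1.07 0.01]
13.2 home bed [ 0.55416422 -0.31045507] nose [ 0.55656123 -0.31032677] posts [ 0.55320925 -0.31184173]
[5.94 1.2  0.01]
```

Call:
arm_command:
  moves: [2, 0.4, 0, 0, 2, 0.4, 0, 0, 1, 0.35, 0, 0, 0, 0, 2, 0, 0, 0, 2, 0, 0, 0, 2, 0, 0, 0, 2, 0, 0, 0, 2, 0, 0, 0, 1.5, 0, 0, 0, 1, 0, 0, 0, 0, 0]

```text
time: 17.9
ee_pos: [0.5043, -0.3219, 0.0703]
eef_rot: [0.993, 0.118, -0.001, -0.001]
ft_force: [-0.1, 0.3, -1.8]
width: 0.0516
grip_force: 25.0
```

Call:
arm_command:
  moves: [0, 0, 0, 0, 0, 0, 0, 0]

```text
time: 18.07
ee_pos: [0.5058, -0.3234, 0.0735]
eef_rot: [0.993, 0.117, 0.001, 0.0]
ft_force: [0.1, -0.5, -1.6]
width: 0.0514
grip_force: 25.0
```

```bash
cat > st.py <<'E'
from h import *;from bench import r
s=r.read_state();u=R.from_euler('z',12.9,degrees=True)
print(s['time'],'reader-frame TCP mm',(u.inv().apply(s['ee_pos']-np.array([.5535,-.311,0]))*1000).round(1),yaw(s).round(2),'F reader',u.inv().apply(s['ft_force']).round(1),'M',np.round(s['torque'],2),s['joint_positions'].round(2),s['width'])
E
python3 st.py
```

```text
18.0667 reader-frame TCP mm [-49.3  -1.5  73.5] 13.45 F reader [-0.  -0.5 -1.6] M [-0.05  0.18  0.01] [-0.24  0.58  0.97  1.74 -0.53  1.11 -0.43] 0.05139628009816424
```

Call:
arm_command:
  moves: [0, -0.15, 0.7, 0.5, 0, 0, 0.7, 0, 0, 0, 0.3, 0, 0, 0, 0, 0, 0, 0, 0, 0]

```text
time: 18.48
ee_pos: [0.5049, -0.3215, 0.0553]
eef_rot: [0.994, 0.113, -0.0, -0.0]
ft_force: [0.3, 0.4, -1.3]
width: 0.0514
grip_force: 25.0
```

Call:
arm_command:
  moves: [0.5, 0, 0, 0, 0.6, 0, 0, 0, 0.6, 0, 0, 0, 0.4, 0, 0, 0, 0, 0, 0, 0, 0, 0, 0, 0]

```text
time: 18.98
ee_pos: [0.5257, -0.3168, 0.0554]
eef_rot: [0.994, 0.113, -0.0, 0.0]
ft_force: [-0.1, -0.3, -2.5]
width: 0.0517
grip_force: 25.0
```

```bash
python3 st.py
```

```text
18.9833 reader-frame TCP mm [-28.4   0.6  55.4] 12.96 F reader [-0.2 -0.3 -2.5] M [-0.08  0.2   0.02] [-0.23  0.63  0.94  1.71 -0.57  1.1  -0.45] 0.05174389481577775
```

Call:
arm_command:
  moves: [0.2, 0, 0, 0, 0.2, 0, 0, 0, 0.2, 0, 0, 0, 0.2, 0, 0, 0, 0.2, 0, 0, 0, 0.2, 0, 0, 0, 0, 0, 0, 0, 0, 0, 0, 0]
  squeeze: 40

```text
time: 19.65
ee_pos: [0.5368, -0.3143, 0.0555]
eef_rot: [0.994, 0.112, -0.0, -0.0]
ft_force: [-4.3, -0.4, 0.3]
width: 0.0513
grip_force: 40.0
```

Call:
arm_command:
  moves: [0.2, 0, 0, 0, 0.2, 0, 0, 0, 0.1, 0, 0, 0, 0, 0, 0, 0, 0, 0, 0, 0]

```text
time: 20.07
ee_pos: [0.5417, -0.3132, 0.0554]
eef_rot: [0.994, 0.112, -0.0, -0.0]
ft_force: [-5.1, -0.2, 0.3]
width: 0.0511
grip_force: 40.0
```

```bash
python3 st.py
```

```text
20.0667 reader-frame TCP mm [-12.    0.5  55.4] 12.92 F reader [-5.   0.9  0.3] M [-0.17  1.33  0.01] [-0.23  0.66  0.93  1.68 -0.58  1.11 -0.47] 0.05108231940168114
```

Call:
arm_command:
  moves: [0.1, 0, 0, 0, 0.1, 0, 0, 0, 0.1, 0, 0, 0, 0.1, 0, 0, 0, 0.1, 0, 0, 0, 0.1, 0, 0, 0, 0, 0, 0, 0, 0, 0, 0, 0]

```text
time: 20.73
ee_pos: [0.5472, -0.312, 0.0554]
eef_rot: [0.994, 0.112, -0.001, -0.0]
ft_force: [-7.2, -0.6, 1.0]
width: 0.0512
grip_force: 40.0
```

Call:
arm_command:
  moves: [0.1, 0, 0, 0, 0, 0, 0, 0, 0.1, 0, 0, 0, 0, 0, 0, 0, 0, 0, 0, 0]

```text
time: 21.15
ee_pos: [0.549, -0.3115, 0.0554]
eef_rot: [0.994, 0.112, -0.001, -0.0]
ft_force: [-7.1, -0.6, 0.8]
width: 0.0513
grip_force: 40.0
```

```bash
python3 st.py
```

```text
21.15 reader-frame TCP mm [-4.5  0.5 55.4] 12.89 F reader [-7.   1.   0.8] M [-0.05  1.74  0.07] [-0.23  0.67  0.93  1.66 -0.58  1.12 -0.48] 0.051292535791508866
```

Call:
arm_command:
  moves: [0.1, 0, 0, 0, 0, 0, 0, 0, 0, 0, 0, 0]

```text
time: 21.4
ee_pos: [0.5499, -0.3113, 0.0554]
eef_rot: [0.994, 0.112, -0.001, -0.0]
ft_force: [-7.5, 0.5, 2.4]
width: 0.051
grip_force: 40.0
```

Call:
arm_command:
  moves: [0.1, 0, 0, 0, 0, 0, 0, 0, 0, 0, 0, 0]

```text
time: 21.65
ee_pos: [0.5508, -0.3111, 0.0554]
eef_rot: [0.994, 0.112, -0.001, -0.0]
ft_force: [-8.5, -0.0, 2.4]
width: 0.0511
grip_force: 40.0
```

Call:
arm_command:
  moves: [0.05, 0, 0, 0, 0, 0, 0, 0, 0, 0, 0, 0]

```text
time: 21.9
ee_pos: [0.5513, -0.311, 0.0554]
eef_rot: [0.994, 0.112, -0.001, -0.0]
ft_force: [-7.9, 0.1, 2.2]
width: 0.0513
grip_force: 40.0
```

Not on the posts yet; I'm going on in small steps.

Call:
arm_command:
  moves: [0.05, 0, 0, 0, 0, 0, 0, 0, 0, 0, 0, 0]

```text
time: 22.15
ee_pos: [0.5514, -0.311, 0.0554]
eef_rot: [0.994, 0.112, -0.001, -0.0]
ft_force: [-9.9, 0.7, 3.5]
width: 0.0516
grip_force: 40.0
```

Call:
arm_command:
  moves: [0.05, 0, 0, 0, 0, 0, 0, 0, 0, 0, 0, 0]

```text
time: 22.4
ee_pos: [0.5514, -0.3109, 0.0554]
eef_rot: [0.994, 0.112, -0.001, -0.0]
ft_force: [-11.5, 0.9, 3.5]
width: 0.0512
grip_force: 40.0
```

Call:
arm_command:
  moves: [0.05, 0, 0, 0, 0, 0, 0, 0, 0, 0, 0, 0]

```text
time: 22.65
ee_pos: [0.5515, -0.3109, 0.0553]
eef_rot: [0.994, 0.112, -0.002, -0.001]
ft_force: [-13.0, 0.7, 5.5]
width: 0.0516
grip_force: 40.0
```

Call:
arm_command:
  moves: [0.05, 0, 0, 0, 0.05, 0, 0, 0, 0, 0, 0, 0, 0, 0, 0, 0, 0, 0, 0, 0, 0, 0, 0, 0]

```text
time: 23.15
ee_pos: [0.5515, -0.3109, 0.0553]
eef_rot: [0.994, 0.111, -0.002, -0.001]
ft_force: [-17.1, 1.1, 7.6]
width: 0.0512
grip_force: 40.0
```

```bash
python3 st.py
python3 - <<'E'
from h import *;from bench import r
h=r.camera('side');w=r.camera('wrist');cv2.imwrite('pics/v7.png',np.hstack([cv2.resize(h[190:350,370:500],None,fx=3,fy=3,interpolation=cv2.INTER_CUBIC),cv2.resize(w[0:300,120:520],(390,480))])[:,:,::-1])
E
```

```text
23.15 reader-frame TCP mm [-1.9  0.5 55.3] 12.8 F reader [-16.4   4.9   7.6] M [0.27 3.61 0.01] [-0.22  0.67  0.93  1.65 -0.58  1.12 -0.49] 0.05116366048496014
```

View pics/v7.png

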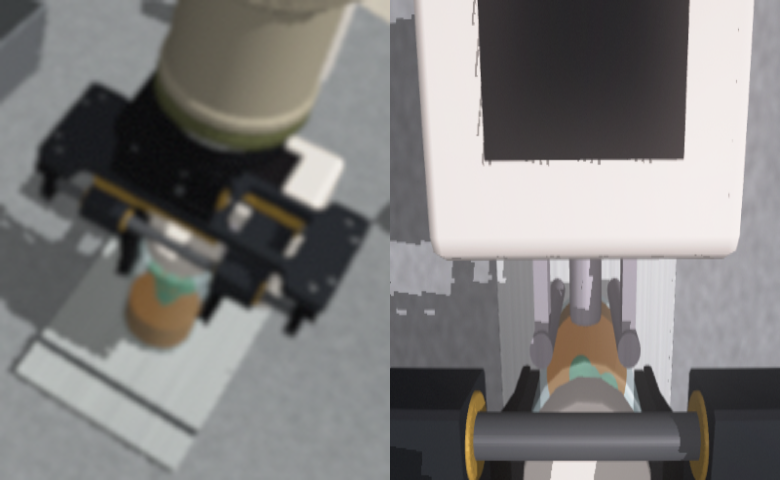

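The jar sits upright against both posts, which show at (541,348) and (628,348), with the plunger between them. The push is about 16 N, of which 8 N is the spring, and it holds steady, so I'm handing in.

```bash
python3 -c "
from bench import r
print(r.close_job())"
```

```text
the job is handed in; nothing more can be done
None
```

I handed the job in with the short jar standing let go in the tote's free half and the tall jar still gripped against both stop posts. The wrist reads about 16 N of push, so about 8 N is on the posts beyond the spring's 8 N; the hand-in returned no verdict.

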